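# Load the UV curing cabinet

## Task

Put the brass bar letter in the UV curing cabinet to cure. Take the door by its handle and pull it all the way down, lay the bar on the open door pointing into the chamber and let go of it, then take it again by its near end and slide it in between the two steel guides until it is fully home against the back stop. Push the door back up until it is fully shut, and leave the other things on the bench where they are.

Things in the scene. Friction and masses are not known exactly. Their poses are not given: they have to be found in the camera images.
- cabinet: UV curing cabinet, fixed on the bench: white box on a grey plinth, 250 deep, 256 wide, 190 mm high; amber-windowed drop-down door towards the robot, narrow control panel right of it (not used). Frame: x level into the cabinet, away from the robot, y left, z up; origin on the bench top straight below the middle of the door's hinge. The chamber is centred on y = 0. The front leans back 20 degrees.
- door (a joint): Door hinged along its bottom edge, panel 196 wide, 110 from hinge to free edge, 14 mm thick. 0 rad = fully shut, leaning back with the front (may start slightly ajar); 1.92 rad = fully down: level, inner face flush with the chamber floor. Friction hinge: stays at any angle, 3 to 6 N at the handle move it, no catch. Thin curved stays (radius 60 mm) move with it at y = +-84 mm.
- door_hinge (a point): Middle of the hinge axis, which runs along the cabinet's y, at the front edge of the chamber floor, 80 mm above the bench. Axes as the cabinet. The flat chamber floor runs from here 240 mm in (x), at this height, 180 mm wide.
- door_handle (a point): Middle of the handle, a round steel bar 12 mm thick, parallel to the hinge, free for 45 mm either side. Door down: 155 mm from the hinge towards the robot, 45 mm past the door's free edge, 16 mm below the door's inner face, 64 mm above the bench. Shut: 151 mm above the hinge and 38 mm into the cabinet, 41 mm above the cabinet's top. Can be pinched from above at any door angle.
- roof_edge (a point): Middle of the lower front edge of the chamber's roof: 33 mm in from the hinge, 170 mm above the bench, 90 mm above the chamber floor. From here the front leans back up to the flat top at 190 mm. A gripper cannot reach in under it from above.
- guide_mouth (a point): On the chamber floor, middle of the flared mouth of two steel guides, 85 mm in from the hinge. The guides are 14 mm high; the gap between them is 70 mm here, narrows to 43 mm at x = 115 mm of the cabinet's frame and stays so until x = 206 mm. Behind them stands a rubber stop with its face at x = 216 mm.
- bar_home (a point): Where the bar's centre is when it is home: bar along the cabinet's x, far end against the rubber stop, 121 mm in from the hinge, 18 mm above the chamber floor; the bar's near end is then 26 mm in from the hinge. Axes as the cabinet.
- bar_center (a point): Centre of the brass bar letter (a straight bar like a capital I), 36 x 190 x 36 mm, about 0.35 kg, lying flat on the bench to the left or the right of the cabinet's front, and then 18 mm above what it lies on. Its long axis is its own y; both ends are alike.
- brass_bar: The same brass bar; origin in the middle of its underside.
- brass_l: A brass letter L, 98 x 200 x 36 mm, lying on the bench on the side where the bar is not. Bystander. Origin: centre of its underside.
- bottle_mid (a point): Middle of a white glue bottle with a red nozzle, 34 mm across, 100 mm high, standing on the bench. Bystander.
- tape_clear: A roll of clear tape, 94 mm across, 24 mm high, lying on the bench. Bystander. Origin: centre of its underside.
Not all that is in view belongs to the job. Of the things that look like the brass_bar, the larger one is meant.

How it is judged (in metres and radians):
On the way, in this order (a step that is already met when the one before it is completed fails the run):
1. the door is pulled all the way down (value of joint door above 1.82 rad), for 0.2 s.
2. the bar lies on the open door, pointing into the chamber, and is let go of (value of joint door above 1.82 rad and x of bar_center in the frame of cabinet between -0.1 and 0.03 m and y of bar_center in the frame of cabinet between -0.04 and 0.04 m and z of bar_center in the frame of cabinet between 0.09 and 0.107 m and angle between the y axis of bar_center and the x axis of cabinet, either way round below 0.25 rad and contact force between the fingers and brass_bar below 0.1 N and linear speed of brass_bar below 0.02 m/s), for 0.2 s.
3. the bar is taken again by its near end (between the fingers, in the outer half of its near half) (contact force between the fingers and brass_bar above 2 N and distance between the grasp point and bar_center between 0.048 and 0.1 m and x of the grasp point in the frame of cabinet below 0.06 m and value of joint door above 1.7 rad), for 0.1 s.
4. the bar is slid home between the guides, against the back stop, with the door still down (value of joint door above 1.7 rad and x of bar_center in the frame of cabinet between 0.113 and 0.13 m and y of bar_center in the frame of cabinet between -0.008 and 0.008 m and z of bar_center in the frame of cabinet between 0.09 and 0.107 m and angle between the y axis of bar_center and the x axis of cabinet, either way round below 0.08 rad), for 0.2 s.
At the end, for the whole second after the job is handed in: The door is shut (within 0.04 rad) and the bar is home and at rest: flat on the chamber floor between the guides, its centre within 8 mm of the back-stop position and 8 mm of the middle line, in line with the guides within 0.08 rad (value of joint door below 0.04 rad and x of bar_center in the frame of cabinet between 0.113 and 0.13 m and y of bar_center in the frame of cabinet between -0.008 and 0.008 m and z of bar_center in the frame of cabinet between 0.09 and 0.107 m and angle between the y axis of bar_center and the x axis of cabinet, either way round below 0.08 rad and linear speed of brass_bar below 0.02 m/s); the robot touches nothing.
It fails at once if the brass letter L is moved by more than 20 mm (distance of brass_l from where it was at the start of the episode above 0.02 m).
It fails at once if the glue bottle is moved by more than 20 mm or knocked over (distance of bottle_mid from where it was at the start of the episode above 0.02 m or angle between bottle_mid's own z axis and vertical above 0.4 rad).
It fails at once if the roll of clear tape is moved by more than 20 mm (distance of tape_clear from where it was at the start of the episode above 0.02 m).
It also fails if it takes over 72 s, if anything falls off the work surface, if the arm or the gripper's body presses on something with over 40 N, if the wrist force passes 120 N, or if a joint passes its speed limit or range.

## Robot

A 6-joint arm with a two-finger parallel gripper is mounted at the origin on the work surface; the furniture and walls round the work are solid. World frame = base frame: x ahead of the robot, y to its left, z up, the work surface at z = 0. Lengths are in mm, angles in rad, forces in N, time in s.
With the tool pointing down it reaches from about 275 to 750 mm from the base axis. Payload 10.2 kg.
Tool frame: the origin (TCP) lies between the finger pads; the fingertips stand 11 mm ahead of it and the grasp point (between the pads) lies 8 mm behind it; z points along the fingers, y is the line along which they close (so a half turn about z gives the same grasp; the last joint's range is limited). The gripper opens to 85 mm and grips with 20 to 120 N. Pads are 22 mm wide; open, the fingers measure 114 mm over their backs; the gripper's body (76 mm by 85 mm) begins 54 mm behind the grasp point. The pads swing forward as they close: fully open they stand 13 mm farther back than shut.
Start: joints at [1.059, 0.313, 1.498, -0, 1.331, -0.223], TCP at [149.534, 503.26, 242.294] pointing down, gripper open.
Joint ranges: [-2.94, 2.94], [-0.97, 2.17], [0.19, 2.56], [-1.23, 4.37], [0.02, 3.11], [-2.88, 2.88]. Speed limits (rad/s): [2.39, 2.39, 3.01, 3.14, 3.14, 3.14].

## Interface

Orientations are given as a unit quaternion [w, x, y, z].
In Python, from rig import sense, eyes, finish_job gives the robot as it stands.
- The arm moves only by the shell command python3 -m jog 'ROWS' [FORCE]. ROWS is JSON, a list of rows, each a list of 7 numbers: the shift along the tool's x, y, z in m, then the turn, a rotation vector about the tool's x, y, z in rad, then the finger opening in m, from 0 to 0.0854. In form: [[dx, dy, dz, rx, ry, rz, gripper], ...]. A call has 1 to 5 rows; each row shifts and turns the commanded pose from where the row before left it, along the tool's axes as they then stand; what a row does not reach is not made up. A row lasts 1/10 s, in which the tool goes at most 50 mm and 8.59 degrees, less where a joint would pass 70% of its speed; a pose out of reach is approached as far as the arm can. A call is refused whole if a number of a shift passes 0.05 or a number of a turn 0.15, either way. A call with a gripper value outside its range is refused whole. The fingers move at their own pace and stop on an object; FORCE is the grip in N (left out, the last holds). Time passes only in rows, so rows that do not move let the fingers close. It gives the time, the measured TCP pose, the force, the opening and the grip force at its end, in the units of the state.
- sense(): the state, without advancing time (a new reading comes with each control period).
- eyes.capture(name): name is "side" or "top"; returns the picture (420x560x3 uint8, red, green, blue); there is no depth.
- eyes.calibration(name): a dict with "fx", "fy", "cx", "cy" (pixels), "cam_to_world" (4x4, takes a point from camera to world coordinates). Camera axes: x right, y down, z forward; pixel columns grow to the right and rows downward; lengths in mm; the calibration is good to about 2 mm. A picture is of the moment at which its call begins. calibration takes no time and is no camera call.
- finish_job(): hands the job in; it is judged then, once.
The state is a dict: "time_s": time; "joints": joint angles; "dq": joint speeds; "tau": joint torques, N m; "eef_pos": TCP position; "ee_rot": TCP orientation; "force": force on the tool from outside, world axes, zero at the start; "wrist_torque": the same for the moment, N m; "grip_width": opening from 0.0 (shut) to 1.0 (fully open); "grip_force": force on a finger pad.
Only numpy, scipy, OpenCV 4.12 (cv2) and the standard library are available. Lean on these libraries where they do the work, as an engineer would, in place of code of your own. Each camera call takes 0.05 s, during which the arm holds its last target. There are 200 camera calls.

## Working session

There is one attempt and no reset: what is moved stays moved. The work goes in short steps, Python scripts to look and compute and a shell command to move; the robot and the scene stay as the last step left them, time stands still between calls to the robot, and variables do not carry over. Pictures are saved under pics/ and viewed, at most 11 in all, crops included, and the job is handed in when it is done.

```bash
mkdir -p pics; ls; python3 - <<'E'
from rig import sense, eyes
import cv2
for n in("side","top"):
    im=eyes.capture(n); cv2.imwrite(f"pics/{n}0.png",im[:,:,::-1]); c=eyes.calibration(n); print(n,c)
print(sense())
E
```

```text
pics
side {'fx': 448.04550812645743, 'fy': 448.04550812645743, 'cx': 288.593536389922, 'cy': 203.4869667221123, 'cam_to_world': array([[-9.44455279e-01, -1.29195723e-01,  3.02179898e-01,
         5.79782015e+01],
       [-3.28629349e-01,  3.63884743e-01, -8.71544976e-01,
         1.23352634e+03],
       [ 2.64122847e-03, -9.22440437e-01, -3.86130373e-01,
         7.01548586e+02],
       [ 0.00000000e+00,  0.00000000e+00,  0.00000000e+00,
         1.00000000e+00]])}
top {'fx': 527.5412855225331, 'fy': 527.5412855225331, 'cx': 285.6376223062804, 'cy': 203.4037136858857, 'cam_to_world': array([[-7.96762516e-02, -9.75593294e-01,  2.04620183e-01,
         1.94430811e+02],
       [-9.96816134e-01,  7.73514949e-02, -1.93479125e-02,
         8.27557387e+00],
       [ 3.04801660e-03, -2.05510269e-01, -9.78650213e-01,
         1.61849932e+03],
       [ 0.00000000e+00,  0.00000000e+00,  0.00000000e+00,
         1.00000000e+00]])}
{'time_s': 0.1, 'joints': array([ 1.05857250e+00,  3.13385970e-01,  1.49833636e+00,  7.86798829e-06,
        1.33100459e+00, -2.23402090e-01]), 'dq': array([-0.00082964, -0.00267308, -0.00191042, -0.00109429,  0.0014781 ,
        0.00035468]), 'tau': array([ 1.48791158e-03, -4.12904227e+01, -2.60145003e+01, -2.22119370e-04,
        3.06626171e-03,  2.70412369e-05]), 'eef_pos': array([149.43775483, 503.06428621, 241.80574554]), 'ee_rot': array([-2.07492658e-04,  1.43910357e-01,  9.89590566e-01, -5.27827394e-04]), 'force': array([-0.65454614,  0.06982924, -0.18752502]), 'wrist_torque': array([-0.03540456, -0.00390231, -0.02051389]), 'grip_force': 0.0, 'grip_width': 0.9956879401287416}
```

View pics/side0.png

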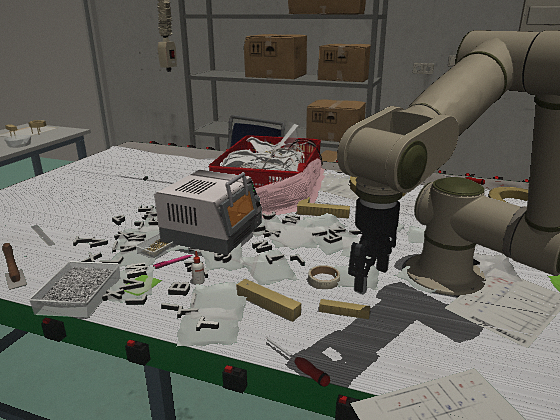

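View pics/top0.png

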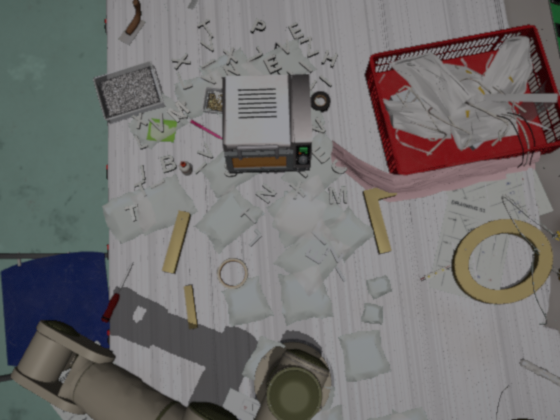

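The side view shows the cabinet at about (205,210) and brass bars at (268,299), the larger, and (343,309), the smaller. In the top view the large bar is at (177,241), the small one at (190,306), the L at (378,222), the bottle at (185,168), the tape at (233,273) and the cabinet at (265,120). Bar candidates in the top view are (177,241) and (190,306), plus the L's arm at (378,222). I choose the larger straight one, (177,241).

```bash
cat > h.py <<'E'
import numpy as np, cv2
from rig import sense, eyes
C={n:eyes.calibration(n) for n in("side","top")}
def ray(n,p):
    c=C[n];T=c["cam_to_world"];d=T[:3,:3]@np.array([(p[0]-c["cx"])/c["fx"],(p[1]-c["cy"])/c["fy"],1.]);return T[:3,3],d/np.linalg.norm(d)
def onz(n,p,z):
    o,d=ray(n,p);return o+d*(z-o[2])/d[2]
def proj(n,P):
    c=C[n];T=c["cam_to_world"];q=T[:3,:3].T@(np.asarray(P,float)-T[:3,3]);return np.array([q[0]/q[2]*c["fx"]+c["cx"],q[1]/q[2]*c["fy"]+c["cy"]])
def tri(ps,pt):
    A=[];b=[]
    for n,p in(("side",ps),("top",pt)):
        o,d=ray(n,p);M=np.eye(3)-np.outer(d,d);A.append(M);b.append(M@o)
    X=np.linalg.lstsq(np.vstack(A),np.hstack(b),rcond=None)[0]
    return X
E
python3 - <<'E'
from h import *
t=cv2.imread("pics/top0.png");s=cv2.imread("pics/side0.png")
a=cv2.resize(t[60:190,200:330],(520,520),interpolation=cv2.INTER_CUBIC)[:,:]
a=cv2.resize(t[65:180,212:318],(424,460),interpolation=cv2.INTER_CUBIC)
b=cv2.resize(s[160:265,148:270],(366,315),interpolation=cv2.INTER_CUBIC)
d=cv2.resize(t[205:335,150:258],(216,260),interpolation=cv2.INTER_CUBIC)
o=np.zeros((580,790,3),np.uint8);o[:460,:424]=a;o[:315,424:790]=b;o[318:578,430:646]=d
cv2.imwrite("pics/c1.png",o)
for n,im in(("top",t),("side",s)):
    h=cv2.cvtColor(im,cv2.COLOR_BGR2HSV);m=cv2.inRange(h,(18,90,60),(32,255,255))
    for c in cv2.findContours(m,0,2)[0]:
        if cv2.contourArea(c)>150:
            r=cv2.minAreaRect(c);bx=cv2.boxPoints(r)
            print(n,np.round(r[0]),np.round(r[1],1),cv2.contourArea(c))
            print(" poly",cv2.approxPolyDP(c,2.5,True)[:,0].tolist())
            if n=="top": print(" box z36",np.round([onz(n,p,36)[:2] for p in bx]).tolist())
E
```

```text
top [191. 306.] [41.5  7.3] 249.0
 poly [[187, 286], [189, 324], [194, 327], [191, 286]]
 box z36 [[299.0, 296.0], [299.0, 274.0], [179.0, 265.0], [178.0, 287.0]]
top [502. 261.] [82. 97.] 2953.0
 poly [[530, 225], [516, 222], [526, 237], [541, 250], [532, 278], [530, 276], [515, 286], [494, 291], [479, 286], [470, 277], [468, 255], [481, 239], [498, 232], [519, 233], [510, 220], [494, 221], [473, 230], [457, 248], [454, 269], [463, 290], [483, 301], [506, 302], [528, 295], [537, 288], [550, 269], [551, 251], [543, 235]]
 box z36 [[433.0, -530.0], [410.0, -826.0], [167.0, -781.0], [190.0, -495.0]]
top [176. 242.] [11.6 61.2] 616.5
 poly [[187, 213], [179, 212], [164, 270], [173, 267], [174, 271], [189, 217]]
 box z36 [[353.0, 359.0], [529.0, 304.0], [516.0, 270.0], [341.0, 326.0]]
top [377. 220.] [31.  61.4] 717.5
 poly [[365, 191], [379, 251], [388, 250], [376, 201], [395, 194], [377, 189]]
 box z36 [[369.0, -229.0], [556.0, -270.0], [538.0, -363.0], [352.0, -320.0]]
side [344. 308.] [50.1 13. ] 527.0
 poly [[321, 299], [319, 310], [368, 318], [369, 309], [360, 309], [365, 305]]
side [267. 299.] [69.1 19.7] 1048.5
 poly [[236, 284], [239, 293], [247, 294], [250, 301], [255, 300], [261, 306], [291, 319], [295, 308], [297, 317], [299, 302], [246, 279]]
side [323. 207.] [52.1 16.9] 520.5
 poly [[297, 205], [299, 213], [331, 212], [339, 217], [347, 216], [349, 206], [311, 204], [307, 202], [309, 197]]
side [508. 194.] [14. 38.] 300.0
 poly [[489, 195], [505, 201], [502, 199], [505, 196], [516, 197], [520, 193], [517, 194], [518, 190], [527, 192], [527, 189], [498, 187], [490, 190]]
```

View pics/c1.png

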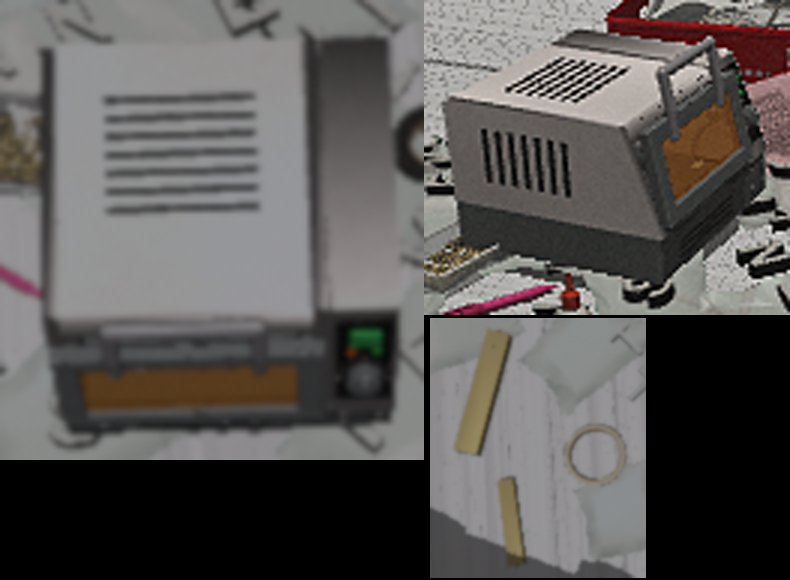

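The crop confirms the pick: the larger straight bar is at top (177,241), the smaller at (190,306). The cabinet's roof corners are clear. The handle bar runs (238,147)–(277,147) in the top view and (227,184)–(244,174) in the side view.

```bash
python3 - <<'E'
from h import *
np.set_printoptions(precision=1,suppress=True)
t=lambda x,y:(212+x/4-.4,65+y/4-.4)
s=lambda x,y:(148+(x-424)/3-.3,160+y/3-.3)
print("handle L",tri(s(662,72),t(104,327)),"R",tri(s(712,42),t(262,327)))
print("roof rearL",tri(s(447,97),t(52,42)),"frontL",tri(s(622,128),t(52,320)))
P={k:onz("top",t(*v),190) for k,v in dict(RL=(52,42),RR=(312,38),RP=(392,38),FL=(52,320),FR=(318,312),FP=(392,308)).items()}
for k in P: print(k,P[k])
print("handle z231",onz("top",t(104,327),231),onz("top",t(262,327),231))
print("bar far/near tri: far-L",tri((246,279),(164,270)), )
for n in [((236,284),(187,213)),((236,284),(179,212)),((246,279),(189,214)),((299,302),(174,271)),((299,302),(173,268)),((293,310),(164,270))]: print(n,tri(*n))
im=cv2.imread("pics/top0.png")
g=cv2.resize(im[205:280,155:200],(450,750),interpolation=cv2.INTER_CUBIC)
si=cv2.imread("pics/side0.png");g2=cv2.resize(si[270:330,228:305],(770//2*1,300),interpolation=cv2.INTER_CUBIC)
o=np.zeros((600,760,3),np.uint8);o[:,:360]=cv2.resize(g,(360,600));o[:300,365:750]=g2;cv2.imwrite("pics/c2.png",o)
E
```

```text
handle L [650.4  98.5 236.2] R [643.6  -9.  233.7]
roof rearL [887.9 126.6 188.2] frontL [676.  138.6 187.1]
RL [888.1 126.9 190. ]
RR [876.4 -62.2 190. ]
RP [ 871.8 -120.4  190. ]
FL [676.4 138.8 190. ]
FR [667.5 -49.4 190. ]
FP [ 666.3 -102.   190. ]
handle z231 [654.7  99.7 231. ] [646.2  -8.5 231. ]
bar far/near tri: far-L [404.  363.5 100.3]
((236, 284), (187, 213)) [530.8 285.1  19. ]
((236, 284), (179, 212)) [527.1 304.9  33.4]
((246, 279), (189, 214)) [515.2 273.6  33.8]
((299, 302), (174, 271)) [345.3 325.8  32.6]
((299, 302), (173, 268)) [349.8 327.1  33.6]
((293, 310), (164, 270)) [351.1 356.4  27.9]
```

View pics/c2.png

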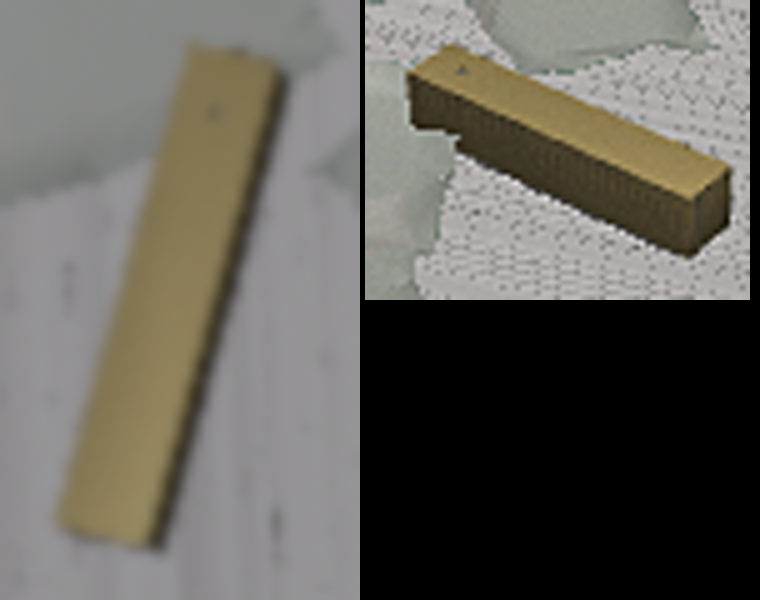

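The crop shows the bar's top-face corners clearly at (155+x/8, 205+y/8), so I can compute its pose. I'm starting the move to above the handle.

```bash
python3 - <<'E'
from h import *
np.set_printoptions(precision=1,suppress=True)
T=[(190,45),(275,65),(155,545),(60,525)];S=[(408,72),(448,45),(730,170),(692,197)]
P=[]
for a,b in zip(T,S):
    p=(155+a[0]/8-.44,205+a[1]/8-.44);q=(228+(b[0]-365)/5-.4,270+b[1]/5-.4)
    X=tri(q,p);P.append(X);print(X,onz("top",p,36),np.linalg.norm(proj("top",X)-p))
P=np.array(P);print(P.mean(0),(P[0]+P[1]-P[2]-P[3])/2,(P[0]-P[1]+P[3]-P[2])/2)
E
python3 -m jog '[[0,0,-0.009,0,0,0.149,0.0854],[0,0,-0.009,0,0,0.149,0.0854],[0,0,-0.009,0,0,0.149,0.0854],[0,0,-0.009,0,0,0.149,0.0854],[0,0,-0.009,0,0,0.149,0.0854]]' 30
python3 -m jog '[[0,0,-0.009,0,0,0.149,0.0854],[0,0,-0.009,0,0,0.149,0.0854],[0,0,-0.009,0,0,0.149,0.0854],[0,0,-0.009,0,0,0.149,0.0854],[-0.01,0.012,0,0,0,0,0.0854]]'
python3 -m jog '[[-0.03,0.037,0,0,0,0,0.0854],[-0.03,0.037,0,0,0,0,0.0854],[-0.03,0.037,0,0,0,0,0.0854],[-0.03,0.037,0,0,0,0,0.0854],[-0.03,0.037,0,0,0,0,0.0854]]'
python3 -m jog '[[-0.03,0.037,0,0,0,0,0.0854],[-0.03,0.037,0,0,0,0,0.0854],[-0.03,0.037,0,0,0,0,0.0854],[-0.03,0.037,0,0,0,0,0.0854],[-0.03,0.037,0,0,0,0,0.0854]]'
python3 -m jog '[[-0.03,0.037,0,0,0,0,0.0854],[-0.03,0.037,0,0,0,0,0.0854],[0,0,0,0,0,0,0.0854]]'
```

```text
[529.6 305.6  34.1] [530.1 305.5  36. ] 0.2981366021364571
[519.9 273.7  34.1] [519.8 273.5  36. ] 0.10777201231902918
[340.7 326.8  29.5] [341.3 325.8  36. ] 0.4072115478541728
[350.  360.8  34.2] [351.5 360.8  36. ] 0.564476701006219
[435.  316.7  33. ] [179.4 -54.1   2.3] [ 9.6 32.9  2.4]
time_s: 0.6
eef_pos: [149.4, 503.1, 287.3]
ee_rot: [0.0, 0.497, 0.868, -0.0]
force: [-0.7, -0.4, 0.4]
grip_width: 0.998
grip_force: 0.0
time_s: 1.1
eef_pos: [160.6, 492.9, 323.9]
ee_rot: [-0.0, 0.728, 0.686, 0.001]
force: [0.1, -0.4, -0.5]
grip_width: 1.002
grip_force: 0.0
time_s: 1.6
eef_pos: [338.0, 329.5, 322.7]
ee_rot: [0.0, 0.726, 0.687, -0.0]
force: [0.7, 0.7, -0.0]
grip_width: 1.0
grip_force: 0.0
time_s: 2.1
eef_pos: [513.6, 168.7, 322.7]
ee_rot: [-0.0, 0.726, 0.687, -0.0]
force: [-0.0, 0.0, -0.1]
grip_width: 1.002
grip_force: 0.0
time_s: 2.4
eef_pos: [585.3, 101.9, 320.7]
ee_rot: [-0.001, 0.728, 0.686, -0.001]
force: [-0.2, 1.1, 0.6]
grip_width: 0.999
grip_force: 0.0
```

The bar's centre is (435,316.5), yaw −0.293, 188×34 mm, top about z 34, which agrees with the given size. Next: move over the handle, descend and pinch it.

```bash

python3 -m jog '[[-0.026,0.034,0,0,0,0,0.0854],[-0.0265,0.0345,0,0,0,0,0.0854],[0,0,0.03,0,0,0,0.0854],[0,0,0.03,0,0,0,0.0854],[0,0,0.025,0,0,0,0.0854]]'
python3 -m jog '[[0,0,0.01,0,0,0,0.0854],[0,0,0,0,0,0,0.0854]]'
python3 - <<'E'
from h import *
s=eyes.capture("side")[:,:,::-1];t=eyes.capture("top")[:,:,::-1]
o=np.zeros((400,800,3),np.uint8)
o[:,:400]=cv2.resize(s[140:260,160:280],(400,400));o[:,400:]=cv2.resize(t[70:190,210:330],(400,400));cv2.imwrite("pics/c3.png",o)
E
```

```text
time_s: 2.9
eef_pos: [647.4, 50.0, 235.9]
ee_rot: [-0.001, 0.726, 0.687, -0.001]
force: [1.2, -0.4, -0.6]
grip_width: 1.004
grip_force: 0.0
time_s: 3.1
eef_pos: [647.5, 50.4, 227.2]
ee_rot: [-0.001, 0.727, 0.687, -0.001]
force: [0.1, -0.3, 0.7]
grip_width: 1.003
grip_force: 0.0
```

View pics/c3.png

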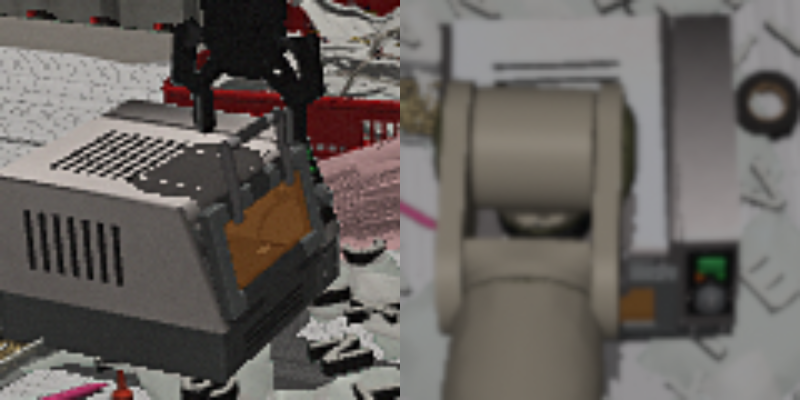

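The fingers straddle the handle bar, one on each side (bar from (225,145) to (285,115) in the crop). Closing.

```bash

python3 -m jog '[[0,0,0,0,0,0,0],[0,0,0,0,0,0,0],[0,0,0,0,0,0,0],[0,0,0,0,0,0,0],[0,0,0,0,0,0,0]]' 40
python3 -m jog '[[0,0,0,0,0,0,0],[0,0,0,0,0,0,0]]'
python3 - <<'E'
import numpy as np
a=lambda t:(155.8*np.sin(np.arctan2(38,151)-t),155.8*np.cos(np.arctan2(38,151)-t))
t=np.linspace(.11,1.94,21);P=np.array([a(x) for x in t]);print(np.round(P[0]),np.round(P[-1]));print(np.round(np.diff(P,axis=0),1).tolist())
E
```

```text
time_s: 3.7
eef_pos: [648.2, 50.6, 228.4]
ee_rot: [0.0, 0.728, 0.686, -0.0]
force: [-1.8, 0.4, -0.6]
grip_width: 0.144
grip_force: 1.0
time_s: 3.9
eef_pos: [648.2, 50.6, 228.5]
ee_rot: [0.0, 0.728, 0.686, 0.0]
force: [-0.9, -0.6, 1.5]
grip_width: 0.124
grip_force: 38.9
[ 21. 154.] [-155.  -19.]
[[-14.2, 1.3], [-14.3, -0.0], [-14.2, -1.3], [-14.0, -2.6], [-13.7, -3.9], [-13.3, -5.1], [-12.8, -6.3], [-12.2, -7.4], [-11.4, -8.5], [-10.6, -9.5], [-9.7, -10.5], [-8.7, -11.3], [-7.6, -12.0], [-6.5, -12.7], [-5.3, -13.2], [-4.1, -13.7], [-2.8, -14.0], [-1.5, -14.2], [-0.2, -14.2], [1.1, -14.2]]
```

```bash

python3 -m jog '[[0,-0.0142,-0.001,0,0,0,0],[0,-0.0143,0,0,0,0,0],[0,-0.0142,0.0013,0,0,0,0],[0,-0.014,0.0026,0,0,0,0],[0,-0.0137,0.0039,0,0,0,0]]'
python3 -m jog '[[0,-0.0133,0.0051,0,0,0,0],[0,-0.0128,0.0063,0,0,0,0],[0,-0.0122,0.0074,0,0,0,0],[0,-0.0114,0.0085,0,0,0,0],[0,-0.0106,0.0095,0,0,0,0]]'
python3 -m jog '[[0,-0.0097,0.0105,0,0,0,0],[0,-0.0087,0.0113,0,0,0,0],[0,-0.0076,0.012,0,0,0,0],[0,-0.0065,0.0127,0,0,0,0],[0,-0.0053,0.0132,0,0,0,0]]'
python3 -m jog '[[0,-0.0041,0.0137,0,0,0,0],[0,-0.0028,0.014,0,0,0,0],[0,-0.0015,0.0142,0,0,0,0],[0,0,0,0,0,0,0]]'
```

```text
time_s: 4.4
eef_pos: [578.4, 53.8, 222.0]
ee_rot: [0.002, 0.728, 0.686, 0.001]
force: [7.0, -5.5, -6.3]
grip_width: 0.119
grip_force: 38.8
time_s: 4.9
eef_pos: [518.6, 56.5, 185.1]
ee_rot: [0.003, 0.728, 0.686, 0.0]
force: [9.7, -11.6, -3.8]
grip_width: 0.121
grip_force: 38.8
time_s: 5.4
eef_pos: [482.9, 58.2, 125.9]
ee_rot: [0.005, 0.728, 0.686, 0.002]
force: [14.4, -14.1, -1.8]
grip_width: 0.117
grip_force: 38.9
time_s: 5.8
eef_pos: [476.2, 58.5, 83.8]
ee_rot: [0.006, 0.728, 0.686, 0.003]
force: [17.2, -14.6, -3.3]
grip_width: 0.12
grip_force: 38.8
```

```bash

python3 -m jog '[[0,0.001,0.014,0,0,0,0],[0,0.002,0.012,0,0,0,0],[0,0,0.004,0,0,0,0],[0,0,0,0,0,0,0]]'
```

```text
time_s: 6.2
eef_pos: [477.5, 59.9, 56.9]
ee_rot: [0.003, 0.727, 0.686, 0.002]
force: [-5.9, -4.2, 38.6]
grip_width: 0.118
grip_force: 53.1
```

```bash

python3 -m jog '[[0,0,-0.003,0,0,0,0],[0,0,0,0,0,0,0.0854],[0,0,0,0,0,0,0.0854],[0,0,0,0,0,0,0.0854],[0,0,-0.01,0,0,0,0.0854]]'
python3 -m jog '[[0,0,-0.03,0,0,0,0.0854],[0,0,-0.04,0,0,0,0.0854],[0,0,-0.04,0,0,0,0.0854],[0,0,-0.03,0,0,0,0.0854],[0.0422,-0.0095,0,0,0,0,0.0854]]'
python3 -m jog '[[0.0422,-0.0095,0,0,0,0,0.0854],[0.0422,-0.0095,0,0,0,0,0.0854],[0.0422,-0.0095,0,0,0,0,0.0854],[0.0422,-0.0095,0,0,0,0,0.0854],[0.0422,-0.0095,0,0,0,0,0.0854]]'
python3 -m jog '[[0,0,0,0,0,-0.148,0.0854],[0,0,0,0,0,-0.148,0.0854],[0,0,0,0,0,-0.148,0.0854],[0,0,0,0,0,-0.148,0.0854],[0,0,0,0,0,-0.148,0.0854]]'
python3 -m jog '[[0,0,0,0,0,-0.148,0.0854],[0,0,0,0,0,-0.148,0.0854],[0,0,0,0,0,-0.148,0.0854],[0,0,0,0,0,-0.148,0.0854],[0,0,0,0,0,0,0.0854]]'
python3 - <<'E'
from h import *
s=eyes.capture("side")[:,:,::-1];t=eyes.capture("top")[:,:,::-1]
cv2.imwrite("pics/s4.png",s);cv2.imwrite("pics/t4.png",t)
o=np.zeros((600,800,3),np.uint8)
o[:,:400]=cv2.resize(t[70:250,200:320],(400,600),interpolation=cv2.INTER_CUBIC);o[:400,400:]=cv2.resize(s[160:300,170:310],(400,400),interpolation=cv2.INTER_CUBIC);cv2.imwrite("pics/c4.png",o)
E
```

```text
time_s: 6.7
eef_pos: [473.7, 61.0, 65.3]
ee_rot: [-0.001, 0.728, 0.686, -0.001]
force: [-1.2, 0.1, -1.4]
grip_width: 0.791
grip_force: 0.0
time_s: 7.2
eef_pos: [469.9, 101.4, 210.6]
ee_rot: [0.003, 0.729, 0.684, 0.003]
force: [1.9, -1.2, -0.5]
grip_width: 0.998
grip_force: 0.0
time_s: 7.7
eef_pos: [431.9, 318.7, 206.8]
ee_rot: [0.0, 0.728, 0.686, 0.0]
force: [0.6, 0.3, 0.1]
grip_width: 1.001
grip_force: 0.0
time_s: 8.2
eef_pos: [432.4, 317.0, 206.6]
ee_rot: [-0.0, 0.428, 0.904, 0.0]
force: [-0.3, -0.5, -0.1]
grip_width: 1.0
grip_force: 0.0
time_s: 8.7
eef_pos: [432.5, 316.9, 206.6]
ee_rot: [0.0, 0.148, 0.989, 0.0]
force: [0.7, 0.6, 0.8]
grip_width: 1.0
grip_force: 0.0
```

View pics/c4.png

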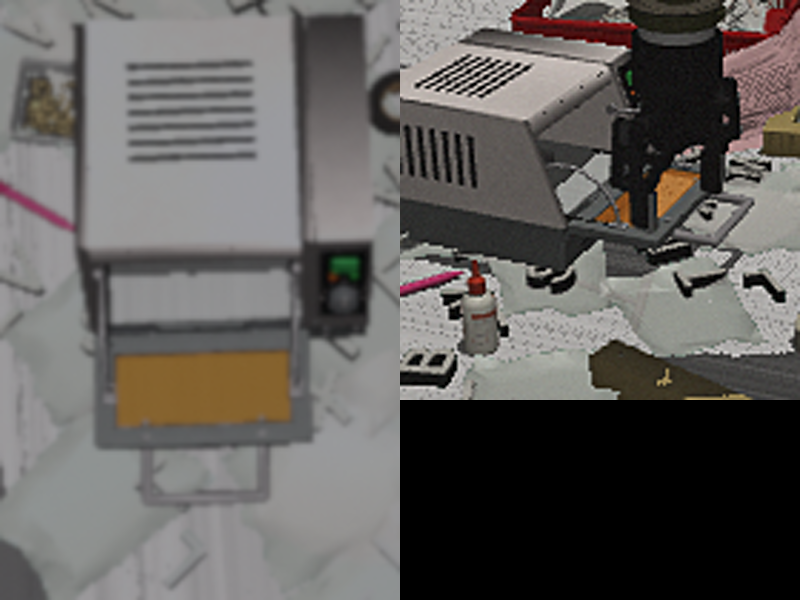

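The door is level. In the top-view crop the amber window lies at about (117–290, 350–426), the door's free edge at row ~443, the handle at row ~498 and the hinge line at row ~327. Now measuring these on the z=80 plane.

```bash
python3 - <<'E'
from h import *
np.set_printoptions(precision=1,suppress=True)
t=cv2.imread("pics/t4.png");h=cv2.cvtColor(t,cv2.COLOR_BGR2HSV)
m=cv2.inRange(h,(8,110,60),(20,255,255));c=max(cv2.findContours(m[:,200:320].copy(),0,2)[0],key=cv2.contourArea)
r=cv2.minAreaRect(c);b=cv2.boxPoints(r)+[200,0];W=np.array([onz("top",p,80)[:2] for p in b]);print("win",W.tolist(),W.mean(0))
f=lambda x,y:(200+x*.3-.35,70+y*.3-.35)
for k,v,z in[("hinge",[(103,330),(297,322)],80),("edge",[(97,447),(312,440)],80),("handle",[(141,500),(269,497)],70),("stays",[(108,262),(292,258)],80),("roofL",[(80,20),(82,250)],190),("roofF",[(82,262),(298,258)],170)]:
    A=[onz("top",f(*p),z)[:2] for p in v];d=A[0]-A[1];print(k,A,"mid",(A[0]+A[1])/2,"len",np.linalg.norm(d),"yaw",-np.arctan2(d[0],d[1]))
E
```

```text
win [[611.2488863254437, 125.28090833671186], [604.5114297274283, -30.15547276631508], [539.5243107992286, -27.12912562366192], [546.2712398273782, 127.00007177236502]] [575.4  48.7]
hinge [array([636.2, 135.2]), array([629.8, -40.7])] mid [633.   47.3] len 175.9903381481003 yaw -0.0361554205636012
edge [array([528.4, 146.9]), array([519.6, -45.2])] mid [524.   50.8] len 192.25682924543068 yaw -0.045836974656208195
handle [array([479.2, 111.4]), array([472.8,  -2.9])] mid [476.   54.2] len 114.43093945536215 yaw -0.05541285298813194
stays [array([700.1, 126.9]), array([690.7, -41. ])] mid [695.4  42.9] len 168.18506279267504 yaw -0.05605543112979289
roofL [array([886.6, 129.8]), array([676.3, 139.8])] mid [781.5 134.8] len 210.47672164909235 yaw -1.6183539588178042
roofF [array([672.3, 142.2]), array([661.3, -43.3])] mid [666.8  49.5] len 185.8666205988019 yaw -0.05942050221636098
```

Cabinet frame: hinge at about (632, 45.9), yaw −0.05, and all features agree. Now the bar.

```bash

python3 -m jog '[[0,0,0.04,0,0,0,0.0854],[0,0,0.04,0,0,0,0.0854],[0,0,0.04,0,0,0,0.0854],[0,0,0.035,0,0,0,0.0854],[0,0,0.02,0,0,0,0.0854]]'
python3 -m jog '[[0,0,0.014,0,0,0,0.0854],[0,0,0,0,0,0,0.0854],[0,0,0,0,0,0,0],[0,0,0,0,0,0,0],[0,0,0,0,0,0,0]]' 50
python3 -m jog '[[0,0,0,0,0,0,0],[0,0,0,0,0,0,0],[0,0,0,0,0,0,0]]'
```

```text
time_s: 9.3
eef_pos: [431.5, 316.4, 28.6]
ee_rot: [-0.001, 0.15, 0.989, -0.001]
force: [-0.6, 0.6, -0.3]
grip_width: 0.998
grip_force: 0.0
time_s: 9.8
eef_pos: [433.1, 317.2, 18.1]
ee_rot: [0.001, 0.148, 0.989, 0.001]
force: [0.4, -0.3, -0.5]
grip_width: 0.518
grip_force: 0.0
time_s: 10.1
eef_pos: [433.3, 317.4, 18.3]
ee_rot: [0.001, 0.148, 0.989, 0.001]
force: [0.6, 1.8, 6.5]
grip_width: 0.412
grip_force: 51.3
```

```bash

python3 -m jog '[[0,0,-0.02,0,0,0,0],[0,0,-0.04,0,0,0,0],[0,0,-0.04,0,0,0,0],[0,0,-0.04,0,0,-0.1235,0],[0,0,0,0,0,-0.1235,0]]'
python3 -m jog '[[-0.015,-0.0436,0,0,0,0,0],[-0.015,-0.0436,0,0,0,0,0],[-0.015,-0.0436,0,0,0,0,0],[-0.015,-0.0436,0,0,0,0,0],[-0.015,-0.0436,0,0,0,0,0]]'
python3 -m jog '[[-0.015,-0.0435,0,0,0,0,0],[-0.02,0,0,0,0,0,0],[-0.02,0,0,0,0,0,0],[-0.02,0,0,0,0,0,0],[0,0,0,0,0,0,0]]'
```

```text
time_s: 10.6
eef_pos: [434.4, 317.8, 162.4]
ee_rot: [0.004, 0.023, 1.0, 0.002]
force: [0.4, 0.0, -3.7]
grip_width: 0.413
grip_force: 51.1
time_s: 11.1
eef_pos: [496.4, 93.6, 157.1]
ee_rot: [-0.0, 0.025, 1.0, -0.0]
force: [1.3, 0.4, -3.1]
grip_width: 0.413
grip_force: 51.4
time_s: 11.6
eef_pos: [569.0, 47.9, 155.8]
ee_rot: [-0.002, 0.026, 1.0, 0.0]
force: [-1.1, -0.3, -3.1]
grip_width: 0.411
grip_force: 51.6
```

```bash

python3 -m jog '[[0,0.001,0.025,0,0,0,0],[0,0,0.02,0,0,0,0],[0,0,0.007,0,0,0,0],[0,0,0.003,0,0,0,0],[0,0,0,0,0,0,0]]'
```

```text
time_s: 12.1
eef_pos: [569.4, 49.1, 102.6]
ee_rot: [0.0, 0.025, 1.0, -0.0]
force: [0.4, 0.6, -1.6]
grip_width: 0.416
grip_force: 51.6
```

```bash

python3 -m jog '[[0,0,0.002,0,0,0,0],[0,0,0.001,0,0,0,0],[0,0,0,0,0,0,0]]'
```

```text
time_s: 12.4
eef_pos: [569.8, 49.1, 100.2]
ee_rot: [0.001, 0.025, 1.0, -0.0]
force: [0.2, -0.1, 3.4]
grip_width: 0.407
grip_force: 52.7
```

```bash

python3 -m jog '[[0,0,0,0,0,0,0.0854],[0,0,0,0,0,0,0.0854],[0,0,0,0,0,0,0.0854],[0,0,0,0,0,0,0.0854],[0,0,0,0,0,0,0.0854]]'
python3 -m jog '[[0,0,-0.03,0,0,0,0.0854],[0,0,-0.04,0,0,0,0.0854],[0,0,-0.03,0,0,0,0.0854],[0.036,0,0,0,0,0,0.0854],[0.036,0,0,0,0,0,0.0854]]'
python3 -m jog '[[0,0,0,0,-0.15,0,0.0854],[0,0,0,0,-0.15,0,0.0854],[0,0,0,0,-0.15,0,0.0854],[0,0,0,0,-0.15,0,0.0854],[0,0,0,0,-0.15,0,0.0854]]'
python3 -m jog '[[0,0,0,0,-0.15,0,0.0854],[0,0,0,0,0,0,0.0854]]'
python3 - <<'E'
from h import *
from scipy.spatial.transform import Rotation as R
s=eyes.capture("side")[:,:,::-1]
t=eyes.capture("top")[:,:,::-1]
cv2.imwrite("pics/s5.png",s);cv2.imwrite("pics/t5.png",t)
o=np.zeros((400,800,3),np.uint8)
o[:,:400]=cv2.resize(t[130:250,205:325],(400,400),interpolation=cv2.INTER_CUBIC);o[:,400:]=cv2.resize(s[150:290,180:320],(400,400),interpolation=cv2.INTER_CUBIC);cv2.imwrite("pics/c5.png",o)
q=sense();w=q["ee_rot"];print(q["joints"].round(2),R.from_quat(np.r_[w[1:],w[0]]).as_matrix().round(3))
E
```

```text
time_s: 12.9
eef_pos: [569.2, 49.2, 99.0]
ee_rot: [-0.0, 0.025, 1.0, 0.0]
force: [-0.1, 1.1, -0.2]
grip_width: 0.999
grip_force: 0.0
time_s: 13.4
eef_pos: [496.7, 52.8, 199.6]
ee_rot: [0.001, 0.025, 1.0, -0.0]
force: [1.0, -0.4, 0.1]
grip_width: 1.0
grip_force: 0.0
time_s: 13.9
eef_pos: [497.1, 53.0, 199.9]
ee_rot: [0.366, 0.023, 0.93, -0.009]
force: [1.2, 2.4, -1.0]
grip_width: 1.002
grip_force: 0.0
time_s: 14.1
eef_pos: [499.0, 60.1, 202.1]
ee_rot: [0.382, 0.018, 0.924, 0.002]
force: [0.1, -0.5, 0.1]
grip_width: 0.998
grip_force: 0.0
[-0.17  0.03  2.17  0.58  0.2  -2.23] [[-0.707  0.031  0.706]
 [ 0.034  0.999 -0.011]
 [-0.706  0.016 -0.708]]
```

View pics/c5.png

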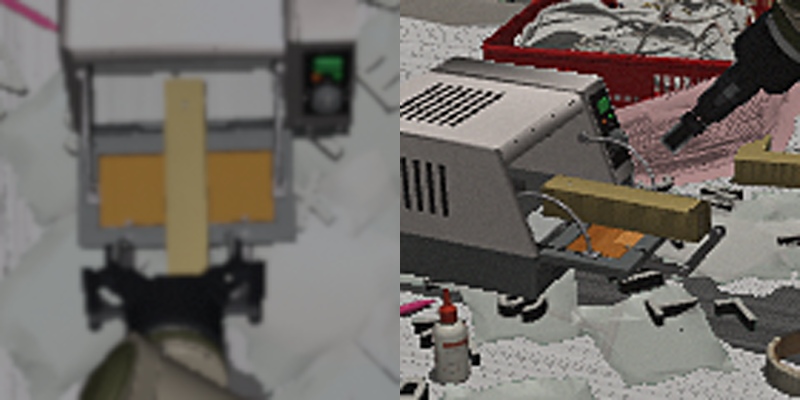

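The bar lies straight on the door, pointing into the chamber, near end at (186,272) of the crop. The wrist is near a singularity at this tilt (j5=0.2), so I'm reducing the tilt for the near-end grasp.

```bash

python3 -m jog '[[0,0,0,0,0.15,0,0.0854],[0,0,0,0,0.15,0,0.0854],[0,0,0,0,0.1,0,0.0854],[0,0,0,0,0,0,0.0854]]'
cat >> h.py <<'E'
from scipy.spatial.transform import Rotation as R
def st():
    q=sense();w=q["ee_rot"];M=R.from_quat(np.r_[w[1:],w[0]]).as_matrix();y=-.05;B=np.array([[np.cos(y),-np.sin(y),0],[np.sin(y),np.cos(y),0],[0,0,1]])
    p=q["eef_pos"];o=np.array([632,45.9,0]);np.set_printoptions(precision=3,suppress=True)
    print("t",q["time_s"],"j",q["joints"].round(2),"cab TCP",(B.T@(p-o)).round(1),"grasp",(B.T@(p-8*M[:,2]-o)).round(1),"F",q["force"].round(1));print((B.T@M).round(3))
E
python3 -c "from h import *;st()"
```

```text
time_s: 14.6
eef_pos: [503.0, 62.8, 203.8]
ee_rot: [0.222, 0.012, 0.975, 0.01]
force: [0.3, 0.3, -0.2]
grip_width: 1.002
grip_force: 0.0
t 14.6 j [-0.15  0.11  1.93  0.12  0.67 -1.77] cab TCP [-129.7   10.5  203.8] grasp [-133.2   10.2  211. ] F [ 0.3  0.3 -0.2]
[[-0.902 -0.03   0.432]
 [-0.016  0.999  0.036]
 [-0.432  0.025 -0.901]]
```

```bash

python3 -m jog '[[0,-0.0105,0,0.036,0,0.016,0.0854],[0.017,0,0.0305,0,0,0,0.0854],[0.017,0,0.0305,0,0,0,0.0854],[0.01,0,0.018,0,0,0,0.0854],[0,0,0,0,0,0,0.0854]]'
python3 -c "from h import *;st()"
```

```text
time_s: 15.1
eef_pos: [493.3, 53.9, 109.2]
ee_rot: [0.219, 0.024, 0.975, -0.004]
force: [0.3, 1.1, 0.2]
grip_width: 0.999
grip_force: 0.0
t 15.1 j [-0.15  0.25  2.06  0.12  0.4  -1.77] cab TCP [-139.     1.1  109.2] grasp [-142.4    1.   116.4] F [0.3 1.1 0.2]
[[-0.904 -0.002  0.427]
 [-0.     1.     0.003]
 [-0.427  0.002 -0.904]]
```

```bash

python3 -m jog '[[0.0025,-0.001,0.0095,0,0,0,0.0854],[0,0,0,0,0,0,0],[0,0,0,0,0,0,0],[0,0,0,0,0,0,0],[0,0,0,0,0,0,0]]' 50
python3 -m jog '[[0,0,0,0,0,0,0],[0,0,0,0,0,0,0]]'
python3 -c "from h import *;st()"
```

```text
time_s: 15.6
eef_pos: [497.3, 52.9, 103.1]
ee_rot: [0.222, 0.023, 0.975, -0.004]
force: [-4.3, -0.1, 5.9]
grip_width: 0.413
grip_force: 50.5
time_s: 15.8
eef_pos: [497.3, 52.9, 103.1]
ee_rot: [0.222, 0.023, 0.975, -0.004]
force: [-3.2, 0.3, 6.0]
grip_width: 0.415
grip_force: 50.3
t 15.8 j [-0.15  0.27  2.06  0.13  0.37 -1.79] cab TCP [-134.9    0.2  103.1] grasp [-138.3    0.2  110.3] F [-3.2  0.3  6. ]
[[-0.902 -0.002  0.432]
 [-0.001  1.     0.003]
 [-0.432  0.002 -0.902]]
```

```bash

python3 -m jog '[[-0.0139,0,0.0056,0,0,0,0],[-0.0135,0,0.0065,0,0,0,0],[-0.0135,0,0.0065,0,0,0,0],[-0.0135,0,0.0065,0,0,0,0],[0,0,0,0,0,0,0]]'
python3 -c "from h import *;st()"
python3 -m jog '[[-0.0135,0,0.0065,0,0,0,0],[-0.0135,0,0.0065,0,0,0,0],[0,0,0,0,0,0,0]]'
python3 -c "from h import *;st()"
```

```text
time_s: 16.3
eef_pos: [557.8, 49.9, 103.2]
ee_rot: [0.221, 0.024, 0.975, -0.004]
force: [1.0, 0.1, -1.7]
grip_width: 0.415
grip_force: 50.2
t 16.3 j [-0.14  0.38  1.89  0.1   0.43 -1.74] cab TCP [-74.3   0.2 103.2] grasp [-77.8   0.2 110.4] F [ 1.   0.1 -1.7]
[[-0.902 -0.002  0.432]
 [-0.001  1.     0.003]
 [-0.432  0.002 -0.902]]
time_s: 16.6
eef_pos: [587.2, 48.5, 103.1]
ee_rot: [0.221, 0.024, 0.975, -0.004]
force: [4.8, -0.9, 2.7]
grip_width: 0.415
grip_force: 50.8
t 16.6 j [-0.13  0.43  1.81  0.09  0.46 -1.72] cab TCP [-44.9   0.3 103.1] grasp [-48.3   0.3 110.4] F [ 4.8 -0.9  2.7]
[[-0.902 -0.002  0.432]
 [-0.001  1.     0.003]
 [-0.432  0.002 -0.902]]
```

```bash

python3 -m jog '[[-0.0135,0,0.0065,0,0,0,0],[-0.0135,0,0.0065,0,0,0,0],[-0.009,0,0.0043,0,0,0,0],[0,0,0,0,0,0,0]]'
python3 -c "from h import *;st()"
python3 -m jog '[[0,0,0,0,0,0,0.0854],[0,0,0,0,0,0,0.0854],[0,0,0,0,0,0,0.0854],[0,0,0,0,0,0,0.0854]]'
python3 -m jog '[[0.018,0,-0.0087,0,0,0,0.0854],[0.0225,0,-0.0108,0,0,0,0.0854],[0.018,0,-0.0087,0,0,0,0],[0,0,0,0,0,0,0],[0,0,0,0,0,0,0]]' 30
python3 -m jog '[[0,0,0,0,0,0,0],[0,0,0,0,0,0,0],[0,0,0,0,0,0,0]]'
python3 - <<'E'
from h import *
st()
s=eyes.capture("side")[:,:,::-1];t=eyes.capture("top")[:,:,::-1]
o=np.zeros((400,800,3),np.uint8)
o[:,:400]=cv2.resize(t[130:250,205:325],(400,400),interpolation=cv2.INTER_CUBIC);o[:,400:]=cv2.resize(s[180:270,200:290],(400,400),interpolation=cv2.INTER_CUBIC);cv2.imwrite("pics/c6.png",o)
E
```

```text
time_s: 17.0
eef_pos: [626.8, 46.6, 103.2]
ee_rot: [0.222, 0.023, 0.975, -0.004]
force: [2.7, -0.5, 1.2]
grip_width: 0.413
grip_force: 50.6
t 17.0 j [-0.13  0.5   1.69  0.07  0.51 -1.71] cab TCP [ -5.3   0.5 103.2] grasp [ -8.7   0.5 110.4] F [ 2.7 -0.5  1.2]
[[-0.902 -0.002  0.432]
 [-0.001  1.     0.003]
 [-0.432  0.002 -0.902]]
time_s: 17.4
eef_pos: [626.3, 46.7, 102.8]
ee_rot: [0.221, 0.024, 0.975, -0.004]
force: [0.4, 0.1, 0.3]
grip_width: 0.999
grip_force: 0.0
time_s: 17.9
eef_pos: [562.3, 49.7, 103.5]
ee_rot: [0.221, 0.024, 0.975, -0.004]
force: [0.3, -0.7, 0.6]
grip_width: 0.516
grip_force: 0.0
time_s: 18.2
eef_pos: [562.2, 49.7, 103.0]
ee_rot: [0.221, 0.024, 0.975, -0.004]
force: [-0.1, 0.4, -0.2]
grip_width: -0.0
grip_force: 0.0
t 18.2 j [-0.14  0.39  1.88  0.1   0.43 -1.74] cab TCP [-70.    0.3 103. ] grasp [-73.4   0.3 110.2] F [-0.1  0.4 -0.2]
[[-0.902 -0.002  0.431]
 [-0.001  1.     0.003]
 [-0.431  0.002 -0.902]]
```

View pics/c6.png

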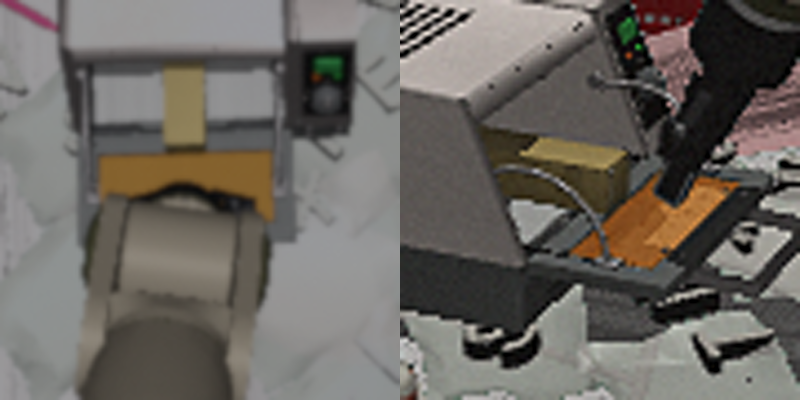

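The bar is partly in and straight (near end at (183,148) in the top crop), with the closed fingers behind it. Pushing it home.

```bash

python3 -m jog '[[-0.018,0,0.0086,0,0,0,0],[-0.0135,0,0.0065,0,0,0,0],[-0.0135,0,0.0065,0,0,0,0],[-0.0135,0,0.0065,0,0,0,0],[0,0,0,0,0,0,0]]'
python3 -m jog '[[-0.0054,0,0.0026,0,0,0,0],[-0.0027,0,0.0013,0,0,0,0],[0,0,0,0,0,0,0]]'
python3 -c "from h import *;st()"
```

```text
time_s: 18.8
eef_pos: [627.7, 46.5, 103.0]
ee_rot: [0.221, 0.024, 0.975, -0.004]
force: [0.6, -0.3, 0.2]
grip_width: -0.003
grip_force: 0.0
time_s: 19.1
eef_pos: [635.5, 46.3, 102.7]
ee_rot: [0.221, 0.024, 0.975, -0.004]
force: [-0.1, 0.4, -0.6]
grip_width: -0.001
grip_force: 0.0
t 19.1 j [-0.12  0.52  1.67  0.07  0.52 -1.7 ] cab TCP [  3.5   0.5 102.7] grasp [  0.    0.5 109.9] F [-0.1  0.4 -0.6]
[[-0.903 -0.002  0.431]
 [-0.001  1.     0.003]
 [-0.431  0.002 -0.903]]
```

```bash

python3 -m jog '[[-0.0027,0,0.0013,0,0,0,0]]'|grep -E "pos|force"
python3 -m jog '[[-0.0027,0,0.0013,0,0,0,0]]'|grep -E "pos|force"
python3 -m jog '[[-0.0018,0,0.0009,0,0,0,0]]'|grep -E "pos|force"
python3 - <<'E'
from h import *
st()
s=eyes.capture("side")[:,:,::-1];t=eyes.capture("top")[:,:,::-1]
o=np.zeros((400,800,3),np.uint8)
o[:,:400]=cv2.resize(t[130:250,205:325],(400,400),interpolation=cv2.INTER_CUBIC);o[:,400:]=cv2.resize(s[180:270,200:290],(400,400),interpolation=cv2.INTER_CUBIC);cv2.imwrite("pics/c7.png",o)
E
```

```text
eef_pos: [638.1, 46.2, 102.7]
force: [-2.5, 0.5, -0.3]
grip_force: 1.0
eef_pos: [641.4, 46.0, 102.7]
force: [-1.3, -1.0, -0.9]
grip_force: 0.7
eef_pos: [643.7, 45.9, 102.7]
force: [-1.9, -0.3, -0.3]
grip_force: 0.9
t 19.4 j [-0.12  0.53  1.64  0.07  0.53 -1.7 ] cab TCP [ 11.7   0.5 102.7] grasp [  8.2   0.5 109.9] F [-1.9 -0.3 -0.3]
[[-0.902 -0.002  0.431]
 [-0.001  1.     0.003]
 [-0.431  0.003 -0.902]]
```

View pics/c7.png

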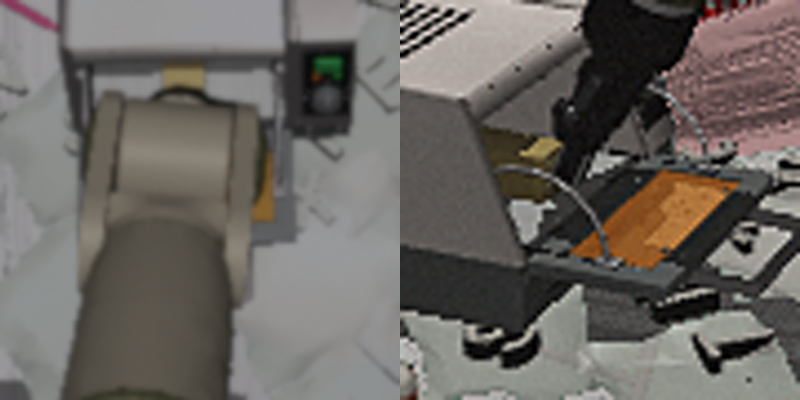

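Still sliding at about 2 N, so not home yet. I'll tilt a little more for roof clearance and keep creeping.

```bash

python3 -m jog '[[0,0,0,0,-0.1,0,0],[0,0,0,0,-0.1,0,0],[0,0,0,0,0,0,0]]'|grep -E "pos|force"
python3 -c "from h import *;st()"
python3 -m jog '[[-0.0024,0,0.0018,0,0,0,0]]'|grep -E "pos|force"
python3 -m jog '[[-0.0024,0,0.0018,0,0,0,0]]'|grep -E "pos|force"
python3 -m jog '[[-0.0016,0,0.0012,0,0,0,0]]'|grep -E "pos|force"
```

```text
eef_pos: [642.0, 46.1, 101.6]
force: [0.6, 0.9, -0.4]
grip_force: 0.0
t 19.8 j [-0.13  0.5   1.79  0.24  0.22 -1.87] cab TCP [ 10.    0.7 101.6] grasp [  5.2   0.6 108. ] F [ 0.6  0.9 -0.4]
[[-0.8   -0.002  0.6  ]
 [ 0.     1.     0.003]
 [-0.6    0.003 -0.8  ]]
eef_pos: [645.1, 46.1, 102.1]
force: [-46.3, -4.9, 27.3]
grip_force: 23.3
eef_pos: [645.6, 46.3, 101.8]
force: [-85.7, -9.7, 51.8]
grip_force: 42.5
eef_pos: [645.8, 46.3, 101.8]
force: [-99.9, -11.7, 62.3]
grip_force: 49.9
```

```bash

python3 -m jog '[[0.008,0,-0.006,0,0,0,0],[0.016,0,-0.012,0,0,0,0],[0.016,0,-0.012,0,0,0,0]]'|grep -E "pos|force"
python3 -m jog '[[0.016,0,-0.012,0,0.1,0,0],[0.018,0,-0.012,0,0.1,0,0],[0.036,0,-0.018,0,0,0,0],[0.036,0,-0.018,0,0,0,0],[0,0,-0.03,0,0,0,0]]'|grep -E "pos|force"
python3 - <<'E'
from h import *
st()
s=eyes.capture("side")[:,:,::-1];t=eyes.capture("top")[:,:,::-1]
cv2.imwrite("pics/s8.png",s);cv2.imwrite("pics/t8.png",t)
o=np.zeros((480,800,3),np.uint8)
o[:,:400]=cv2.resize(t[130:202,225:285],(400,480),interpolation=cv2.INTER_CUBIC);o[:400,400:]=cv2.resize(s[185:255,210:280],(400,400),interpolation=cv2.INTER_CUBIC);cv2.imwrite("pics/c8.png",o)
E
```

```text
eef_pos: [602.3, 47.8, 103.8]
force: [0.9, -0.1, -0.0]
grip_force: 0.0
eef_pos: [463.0, 54.6, 130.2]
force: [0.1, 0.0, 0.3]
grip_force: 0.0
t 20.9 j [-0.16  0.15  2.12  0.12  0.45 -1.78] cab TCP [-169.2    0.2  130.2] grasp [-172.6    0.2  137.4] F [0.1 0.  0.3]
[[-0.906 -0.002  0.423]
 [-0.     1.     0.003]
 [-0.423  0.003 -0.906]]
```

View pics/c8.png

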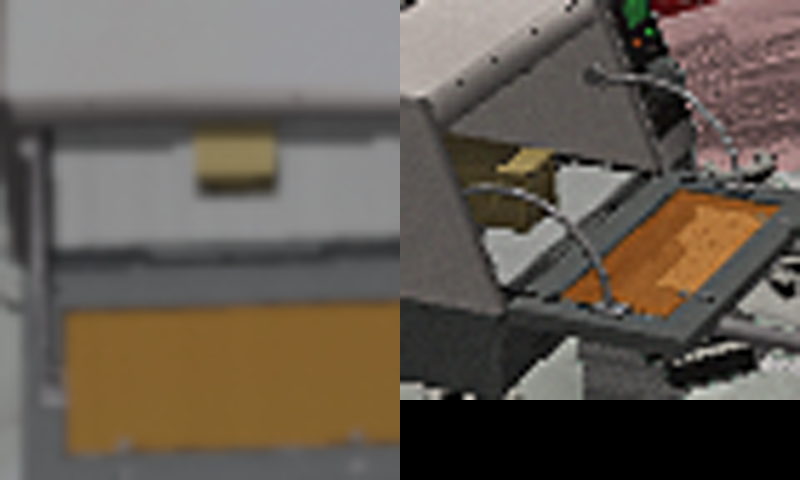

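The bar is in the chamber. In the top crop its near top edge is at about row 178, columns 198–276. Computing its position.

```bash
python3 - <<'E'
from h import *
y=-.05;B=np.array([[np.cos(y),-np.sin(y)],[np.sin(y),np.cos(y)]])
f=lambda x,y:(225+x*.15-.42,130+y*.15-.42)
def cab(p,z): return (B.T@(onz("top",p,z)[:2]-[632,45.9])).round(1)
print("near edge top",cab(f(198,178),116),cab(f(276,178),116),"bottom",cab(f(200,192),80),cab(f(276,192),80))
print("hinge line?",cab(f(200,255),80),"window edges",cab(f(65,310),80),cab(f(65,452),80))
E
```

```text
near edge top [25.5 15.3] [ 24.5 -19.4] bottom [29.9 16.3] [ 28.9 -18.3]
hinge line? [ 0.2 16.8] window edges [-23.8  78.2] [-89.5  78.9]
```

Near end at x≈26, y≈−1.5: the bar is home. Now re-orient for the handle.

```bash

python3 -m jog '[[0,0,-0.04,0,0,0,0.0854],[0,0,-0.01,0,0.145,0,0.0854],[0,0,0,0,0.146,0,0.0854],[0,0,0,0,0.146,0,0.0854],[0,0,0,0,0,0.143,0.0854]]' 40 |grep -E pos
python3 -m jog '[[0,0,0,0,0,0.143,0.0854],[0,0,0,0,0,0.143,0.0854],[0,0,0,0,0,0.143,0.0854],[0,0,0,0,0,0.143,0.0854],[0,0,0,0,0,0.143,0.0854]]'|grep -E pos
python3 -m jog '[[0,0,0,0,0,0.143,0.0854],[0,0,0,0,0,0.143,0.0854],[0,0,0,0,0,0.143,0.0854],[0,0,0,0,0,0.143,0.0854],[0,0,0,0,0,0.143,0.0854]]'|grep -E pos
python3 -m jog '[[0,0,0,0,0,0,0.0854]]'|grep -E pos
python3 -c "from h import *;st()"
```

```text
eef_pos: [447.9, 54.1, 178.2]
eef_pos: [446.3, 54.5, 177.9]
eef_pos: [446.3, 54.5, 177.9]
eef_pos: [446.2, 54.6, 177.8]
t 22.6 j [-0.14  0.21  1.81  0.    1.11 -0.09] cab TCP [-186.    -0.6  177.8] grasp [-186.1   -0.6  185.8] F [ 0.8 -0.1  0.1]
[[ 0.002  1.     0.009]
 [ 1.    -0.002  0.001]
 [ 0.001  0.009 -1.   ]]
```

```bash

python3 -m jog '[[0,0.026,0,0,0,0,0.05],[0,0,0.04,0,0,0,0.05],[0,0,0.04,0,0,0,0.05],[0,0,0.03,0,0,0,0.05],[0,0,0.01,0,0,0,0.05]]'|grep -E "pos|force|width"
python3 -m jog '[[0,0,0,0,0,0,0],[0,0,0,0,0,0,0],[0,0,0,0,0,0,0],[0,0,0,0,0,0,0],[0,0,0,0,0,0,0]]' 40|grep -E "pos|force|width"
python3 -c "from h import *;st()
a=lambda t:(155.8*np.sin(np.arctan2(38,151)-t),155.8*np.cos(np.arctan2(38,151)-t))
t=np.linspace(1.92,0,23);P=np.array([a(x) for x in t]);print(np.round(P[0]),np.round(P[-1]));print(np.round(np.diff(P,axis=0),1).tolist())"
```

```text
eef_pos: [471.5, 54.0, 55.2]
force: [0.3, 0.5, -0.5]
grip_width: 0.585
grip_force: 0.0
eef_pos: [476.9, 53.7, 60.4]
force: [15.3, 1.6, -3.1]
grip_width: 0.127
grip_force: 39.0
t 23.6 j [-0.13  0.44  1.85  0.01  0.82 -0.09] cab TCP [-155.3    0.    60.4] grasp [-155.5   -0.    68.4] F [15.3  1.6 -3.1]
[[-0.     1.     0.022]
 [ 1.     0.     0.002]
 [ 0.002  0.022 -1.   ]]
[-155.  -16.] [ 38. 151.]
[[-0.8, 13.6], [0.4, 13.6], [1.6, 13.5], [2.7, 13.3], [3.9, 13.0], [5.0, 12.6], [6.1, 12.2], [7.1, 11.6], [8.1, 10.9], [9.0, 10.2], [9.9, 9.3], [10.7, 8.4], [11.4, 7.5], [12.0, 6.5], [12.5, 5.4], [12.9, 4.3], [13.2, 3.1], [13.4, 2.0], [13.6, 0.8], [13.6, -0.4], [13.5, -1.6], [13.3, -2.7]]
```

```bash

python3 -m jog '[[0,0.004,-0.0136,0,0,0,0],[0,0.0014,-0.0136,0,0,0,0],[0,0.0016,-0.0135,0,0,0,0],[0,0.0027,-0.0133,0,0,0,0],[0,0.0039,-0.013,0,0,0,0]]'|grep -E "pos|force"
python3 -m jog '[[0,0.005,-0.0126,0,0,0,0],[0,0.0061,-0.0122,0,0,0,0],[0,0.0071,-0.0116,0,0,0,0],[0,0.0081,-0.0109,0,0,0,0],[0,0.009,-0.0102,0,0,0,0]]'|grep -E "pos|force"
python3 -m jog '[[0,0.0099,-0.0093,0,0,0,0],[0,0.0107,-0.0084,0,0,0,0],[0,0.0114,-0.0075,0,0,0,0],[0,0.012,-0.0065,0,0,0,0],[0,0.0125,-0.0054,0,0,0,0]]'|grep -E "pos|force"
python3 -m jog '[[0,0.0129,-0.0043,0,0,0,0],[0,0.0132,-0.0031,0,0,0,0],[0,0.0134,-0.002,0,0,0,0],[0,0.0136,-0.0008,0,0,0,0]]'|grep -E "pos|force"
python3 -c "from h import *;st()"
```

```text
eef_pos: [483.9, 53.4, 125.6]
force: [-3.6, -1.1, -5.7]
grip_force: 38.9
eef_pos: [516.4, 51.9, 183.9]
force: [-20.6, 0.2, 10.5]
grip_force: 39.5
eef_pos: [575.4, 49.2, 224.1]
force: [-9.9, 4.5, 13.8]
grip_force: 41.6
eef_pos: [629.0, 46.6, 233.8]
force: [-5.3, 4.0, 6.5]
grip_force: 41.6
t 25.5 j [-0.11  0.55  1.17  0.    1.41 -0.06] cab TCP [ -3.    0.5 233.8] grasp [ -3.1   0.5 241.8] F [-5.3  4.   6.5]
[[-0.001  1.     0.01 ]
 [ 1.     0.001  0.003]
 [ 0.003  0.01  -1.   ]]
```

```bash

python3 -m jog '[[0,0.0136,0.0005,0,0,0,0],[0,0.0135,0.0016,0,0,0,0],[0,0.011,0.0022,0,0,0,0],[0,0,0,0,0,0,0]]'|grep -E "pos|force"
python3 -m jog '[[0,0.004,0.001,0,0,0,0],[0,0,0,0,0,0,0]]'|grep -E "pos|force"
python3 -c "from h import *;st()"
```

```text
eef_pos: [668.3, 44.6, 228.8]
force: [4.1, 3.8, 3.4]
grip_force: 42.2
eef_pos: [670.0, 44.6, 228.4]
force: [-9.4, 5.0, 10.7]
grip_force: 43.0
t 26.1 j [-0.11  0.66  1.01  0.    1.47 -0.06] cab TCP [ 38.    0.6 228.4] grasp [ 37.9   0.5 236.4] F [-9.4  5.  10.7]
[[-0.001  1.     0.007]
 [ 1.     0.001  0.003]
 [ 0.003  0.007 -1.   ]]
```

```bash

python3 -m jog '[[0,0.003,0,0,0,0,0],[0,0,0,0,0,0,0]]'|grep -E "pos|force"
python3 -m jog '[[0,0.003,0,0,0,0,0],[0,0,0,0,0,0,0]]'|grep -E "pos|force"
```

```text
eef_pos: [670.2, 44.6, 228.3]
force: [-29.8, 3.8, 15.6]
grip_force: 43.9
eef_pos: [670.5, 44.6, 228.2]
force: [-48.4, 3.9, 21.9]
grip_force: 45.1
```

```bash

python3 -m jog '[[0,-0.004,0,0,0,0,0],[0,0,0,0,0,0,0.06],[0,0,0,0,0,0,0.06],[0,0,0,0,0,0,0.06],[0,0,0,0,0,0,0.06]]'|grep -E "pos|force|width"
python3 -m jog '[[0,0,-0.03,0,0,0,0.06],[0,0,-0.04,0,0,0,0.06],[0,0,-0.02,0,0,0,0.06],[0,-0.04,0,0,0,0,0.06],[0,-0.045,0,0,0,0,0.06]]'|grep -E "pos|force|width"
python3 -m jog '[[0,-0.045,0,0,0,0,0.06],[0,-0.045,0,0,0,0,0.06],[0,-0.045,0,0,0,0,0.06],[0,-0.045,0,0,0,0,0.06],[0,0,0,0,0,0,0.06]]'|grep -E "pos|force"
python3 - <<'E'
from h import *
s=eyes.capture("side")[:,:,::-1];t=eyes.capture("top")[:,:,::-1]
o=np.zeros((480,800,3),np.uint8)
o[:,:400]=cv2.resize(t[70:214,190:310],(400,480),interpolation=cv2.INTER_CUBIC);o[:400,400:]=cv2.resize(s[160:280,150:270],(400,400),interpolation=cv2.INTER_CUBIC);cv2.imwrite("pics/c9.png",o)
E
```

```text
eef_pos: [673.2, 43.4, 225.7]
force: [-0.4, 0.0, 0.8]
grip_width: 0.703
grip_force: 0.0
eef_pos: [587.2, 47.4, 314.3]
force: [0.4, -0.2, 0.6]
grip_width: 0.703
grip_force: 0.0
eef_pos: [403.9, 57.3, 313.9]
force: [0.5, 0.0, -0.2]
grip_force: 0.0
```

View pics/c9.png

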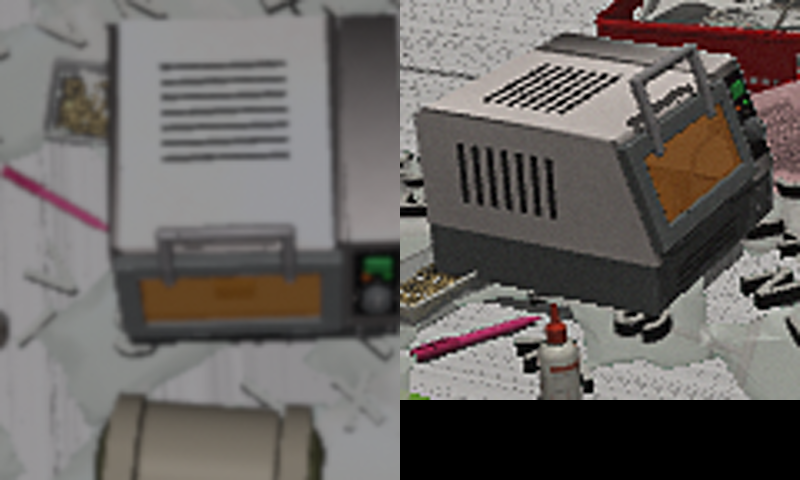

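The door is flush shut with the handle at (227,232) of the crop, the bar end shows centred behind the window, and the bottle is standing. Handing in.

```bash
python3 - <<'E'
from h import *
for c in((160,231),(297,231)): print(onz("top",(190+c[0]*.3-.35,70+c[1]*.3-.35),231).round(1))
from rig import finish_job
print(finish_job())
E
```

```text
[676.   98.3 231. ]
[667.1 -14.7 231. ]
the job is handed in; nothing more can be done
None
```

The job is handed in with no verdict shown; the last images show the door shut and, taken before it was closed, the bar home between the guides, and pushing the bar home peaked at about 118 N on the wrist against the 120 N limit.

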